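# Hang the parts basket on the bath rim and slide it onto the switch

## Robot

A 6-joint arm with a two-finger parallel gripper is mounted at the origin on a cart in front of the work surface, level with it; the furniture and walls round the work are solid. World frame = base frame: x ahead of the robot, y to its left, z up, the work surface at z = 0. Lengths are in m, angles in degrees, forces in N, time in s.
With the tool pointing down it reaches from about 0.4 to 0.825 m from the base axis. Payload 7 kg.
Tool frame: the origin (TCP) lies midway between the tips of the shut fingers; the grasp point (between the pads) lies 19 mm behind it; z points along the fingers, y is the line along which they close (so a half turn about z gives the same grasp; the last joint's range is limited). The gripper opens to 88 mm and grips with 3 to 60 N. Pads are 19 mm wide; open, the fingers measure 130 mm over their backs; the gripper's body (78 mm by 193 mm) begins 47 mm behind the grasp point.
Start: joints at [-57.405, 20.546, 0.682, 0, -70.136, -16.507], TCP at [0.187, -0.649, 0.227] pointing down, gripper open.
Joint ranges: [-176.03, 176.03], [-82.01, 121.73], [-58.28, 71.71], [-173.87, 95.51], [-174.79, -0.11], [-173.66, 173.66]. Speed limits (degrees/s): [136.94, 136.94, 172.46, 180, 180, 180].

## Interface

Orientations are given as [roll, pitch, yaw] about the fixed x, y, z axes, in that order (R = Rz(yaw) Ry(pitch) Rx(roll)).
In Python, from plant import r gives the robot as it stands. The module is installed in compiled form; this text tells all that it offers.
- The arm moves only by the tool play_rows, never from a script. Its argument "rows" is a list of rows, each an object with "slide": the shift along the tool's x, y, z as a fraction of full scale, a list of three; "delta_rot": the turn, a rotation vector about the tool's x, y, z as a fraction of full scale, a list of three; "fingers": the opening, from -1 (shut) to 1 (fully open). In form: [{"slide": [x, y, z], "delta_rot": [rx, ry, rz], "fingers": fingers}, ...]. A call has 1 to 8 rows; each row shifts and turns the commanded pose from where the row before left it, along the tool's axes as they then stand; what a row does not reach is not made up. Full scale, the value 1, is 0.15 m for a shift and 0.08 rad for a turn. A row lasts 1/8 s, in which the tool goes at most 62.5 mm and 10.7 degrees, less where a joint would pass 70% of its speed; a pose out of reach is approached as far as the arm can. A call with a number of a shift or a turn outside -1 to 1 is refused whole. A call with a gripper value outside its range is refused whole. The fingers move at their own pace and stop on an object; "squeeze" is the grip in N (left out, the last holds). Time passes only in rows, so rows that do not move let the fingers close. It gives the time, the measured TCP pose, the force, the opening and the grip force at its end, in the units of the state.
- r.get_state(): the state, without advancing time (a new reading comes with each control period).
- r.capture(name): name is "scene" or "top" or "wrist"; returns a dict with "image" (400x640x3 uint8, blue, green, red), "fx", "fy", "cx", "cy" (pixels), "R" (3x3) and "t" (3): a world point X has camera coordinates R X + t; the wrist camera has in their place "T_tool_cam" (4x4, takes a point from camera to tool coordinates, whose origin is the TCP and whose axes are the flange's). Camera axes: x right, y down, z forward; pixel columns grow to the right and rows downward; lengths in m; the calibration is good to about 2 mm. A picture is of the moment at which its call begins: read the wrist's pose just before it. There is no depth.
- r.close_job(): hands the job in; it is judged then, once.
The state is a dict: "time_s": time; "joints": joint angles; "qd": joint speeds; "joint_torque": joint torques, N m; "tcp_pos": TCP position; "eef_rot": TCP orientation; "contact_force": force on the tool from outside, world axes, zero at the start; "moment": the same for the moment, N m; "gripper_width": finger opening in m; "gripper_force": force on a finger pad.
Only numpy, scipy, OpenCV 4.12 (cv2) and the standard library are available. Lean on these libraries where they do the work, as an engineer would, in place of code of your own. Each camera call takes 0.05 s, during which the arm holds its last target. There are 200 camera calls.

## Task

Pick up the small steel basket with the pipe fitting in it and hang it by its own hook on the near rim of the open steel bath, basket inside the bath and clear of the grey switch clamped on that rim. Then, with the hook resting fully down on the rim, slide the basket left along the rim until it has pushed the switch's steel plunger all the way in, and let go so that it stays hanging there holding it in. Be gentle: set the hook down softly, stop pushing as soon as the plunger is home (about 10 N is plenty; a hard shove drives in the black sleeve and ruins the switch), and leave the other things on the bench where they stand.

Things in the scene. Friction and masses are not known exactly. Their poses are not given: they have to be found in the camera images.
- basket: small wire parts basket, 50 (x) x 70 (y) x 34 mm high, 0.22 kg, standing upright on the bench; origin at the centre of its underside, z up. On its -x side a strap, 40 mm wide (y) and 4 mm thick, rises to a hook with a black grip tab on top. Sides of strap, hook and tab are flush at y = +-20 mm; overall height 140 mm
- hook (a point): on the basket, middle of the underside of the hook's crown: (-32.25, 0, 88) mm in its frame; meets the rim's top when fully down. The slot is 6.5 mm wide (x -35.5 to -29, lip to strap), the crown 12 mm tall (z 88 to 100). The outer lip reaches down to z = 57 mm, its last 12 mm flared 5 mm outward (-x), which guides it onto the rim
- tab (a point): on the basket, in the black upright grip tab above the crown: (-32.25, 0, 127) mm in its frame. The tab is 10 mm thick (x) and 40 mm wide (y), from z = 100 to 140 mm
- bath: open rectangular steel cleaning bath, fixed, 140 (x) x 300 (y) x 105 mm high, walls 4 mm thick, inner floor at z = 12 mm; origin at the centre of its underside, x away from the robot, y to the left along the near wall, z up. A grey saddle switch is clamped over the left half of the near rim
- plunger (a joint): how far the switch's plunger is pushed in, m: 0 out, 0.006 all the way. A 9.6 mm steel pin, 7.5 mm above the rim, standing out of the right (-y) end of a black sleeve by 8 mm free and 2 mm pushed in, moving along +y. Its spring (0.3 to 0.4 N) is weaker than the hanging hook's friction. The grey switch is 28 mm long, 30 mm wide, 14 mm above the rim and 20 mm below
- pipe_union: pipe fitting lying loose in the basket, 23 x 52 x 20 mm, 0.05 kg; origin at the centre of its underside
- flask: conical glass flask, 63 mm wide, 103 mm high, a bystander; origin under its centre
- sample_pot: white sample pot with screw lid, 47 mm wide, 66 mm high, a bystander; origin under its centre
- dropper: small brown dropper bottle, 33 mm wide, 85 mm high, a bystander; origin under its centre
- vial: small vial with cap, 27 mm wide, 58 mm high, a bystander; origin under its centre
- rim (a point): middle of the top of the bath's near wall: (-68, 0, 105) mm in the bath's frame, axes as the bath's. The wall is 4 mm thick and runs 150 mm to either side along y. The right half (y below 0) is always free; the switch's right face lies anywhere from y = +30 to +100 mm. Its place is not reported and differs each time: it must be seen or felt
- sleeve (a joint): how far the black sleeve (14 mm wide, 9 mm long) is forced into the grey switch, m: 0 = untouched. It carries the plunger and moves along +y too. When the plunger is all the way in, the push passes to the sleeve: it stands firm up to 6 N, then yields 1 mm for each further 1.5 N, and is ruined beyond 5 mm (13.5 N). It springs back when unloaded
- stand_foot (a point): fixed point on the bench: the front tip of the left foot of the tall grey steel stand that stands between the basket and the bath (fixed, not to be moved). From this tip the foot rises away from the robot to 100 mm high some 90 mm further back, then to a pillar 470 mm high 100 mm behind the tip. Carry the basket past it on the robot's side
There are look-alikes about, which are no part of the job. Leave any yellow look-alike of the basket alone.

How it is judged (in metres and radians):
On the way, in this order (a step that is already met when the one before it is completed fails the run):
1. the basket hangs by its hook fully down on the near rim, basket inside the bath, plunger still out (z of hook in the frame of bath between 0.102 and 0.1075 m and x of hook in the frame of bath between -0.072 and -0.064 m and x of basket in the frame of bath above -0.055 m and value of joint plunger below 0.001 m), for 0.2 s.
2. the hanging basket has pushed the plunger in by at least 4 of its 6 mm (value of joint plunger above 0.004 m and z of hook in the frame of bath below 0.1085 m), for 0.2 s.
At the end, for the whole second after the job is handed in: The basket hangs still and released on the near rim inside the bath, its hook down on the rim to within 2.5 mm, upright within 0.12 rad, holding the plunger in by at least 4 of its 6 mm, with the pipe fitting still in it (z of hook in the frame of bath between 0.102 and 0.1075 m and x of hook in the frame of bath between -0.072 and -0.064 m and x of basket in the frame of bath above -0.055 m and angle between basket's own z axis and vertical below 0.12 rad and value of joint plunger above 0.004 m and distance between pipe_union and basket below 0.03 m and linear speed of basket below 0.02 m/s); the robot touches nothing.
It fails at once if the basket knocked or pressed on the bath with more than 35 N (contact force between basket and bath above 35 N).
It fails at once if the switch's sleeve driven in by more than 5 mm (a push of over 13.5 N) (value of joint sleeve above 0.005 m).
It fails at once if the plunger pushed in by more than 2 mm while the hook is more than 5 mm above the rim, or by the robot itself ((value of joint plunger above 0.002 m and z of hook in the frame of bath above 0.11 m) or (value of joint plunger above 0.002 m and contact force between the fingers and bath above 0.5 N)).
It fails at once if a bystander shifted by more than 30 mm (distance of any of flask, vial, sample_pot, dropper from where it was at the start of the episode above 0.03 m).
It also fails if it takes over 69 s, if anything falls off the work surface, if the arm or the gripper's body presses on something with over 40 N, if the wrist force passes 120 N, or if a joint passes its speed limit or range.

## Working session

There is one attempt and no reset: what is moved stays moved. The work goes in short steps, Python scripts to look and compute and a tool call to move; the robot and the scene stay as the last step left them, time stands still between calls to the robot, and variables do not carry over. Pictures are saved under pics/ and viewed, at most 10 in all, crops included, and the job is handed in when it is done.

Besides the shell and the picture viewer there is one more tool, called after "Request:" by a JSON object that holds its "fn" and its "kwargs". play_rows: Moves the arm, as the interface text tells. Shift numbers are shares of 0.15 m and turn numbers shares of 0.08 rad, none past 1 either way. Its arguments: {"type":"object","properties":{"rows":{"type":"array"},"squeeze":{"type":"number"}},"required":["rows"]}

```bash
mkdir -p pics
cat > h.py <<'E'
import numpy as np, cv2, pickle
from plant import r
def ray(c,u,v):
    d=np.array([(u-c['cx'])/c['fx'],(v-c['cy'])/c['fy'],1.]);R=np.array(c['R']);t=np.array(c['t'])
    return -R.T@t, R.T@d
def onz(c,u,v,z):
    o,d=ray(c,u,v); return o+d*(z-o[2])/d[2]
def proj(c,X):
    p=np.array(c['R'])@np.array(X)+np.array(c['t']); return c['fx']*p[0]/p[2]+c['cx'],c['fy']*p[1]/p[2]+c['cy']
def wrist():
    from scipy.spatial.transform import Rotation as Ro
    s=r.get_state(); c=r.capture('wrist'); T=np.eye(4); T[:3,:3]=Ro.from_euler('xyz',s['eef_rot'],degrees=True).as_matrix(); T[:3,3]=s['tcp_pos']
    W=T@np.array(c['T_tool_cam']); c['R']=W[:3,:3].T; c['t']=-W[:3,:3].T@W[:3,3]; return c
E
python3 - <<'E'
from h import *
s=r.get_state(); print(s)
a=r.capture('scene');b=r.capture('top')
pickle.dump((a,b),open('c0.pkl','wb'))
for c in(a,b): print(c['fx'],c['cx'],c['cy'],np.round(c['R'],3).tolist(),(-np.array(c['R']).T@np.array(c['t'])).round(3))
cv2.imwrite('pics/s0.png',cv2.resize(a['image'],(800,500)));cv2.imwrite('pics/t0.png',cv2.resize(b['image'],(800,500)))
E
```

```text
{'time_s': 0.0, 'joints': array([-5.74065431e+01,  2.05908163e+01,  6.33371272e-01, -1.80771120e-02,
       -7.01356903e+01, -1.65063069e+01]), 'qd': array([-0.0677475 , -0.05708246,  0.0276836 , -0.02054594,  0.04375939,
        0.03985628]), 'joint_torque': array([ 1.62617314e-03, -5.82720315e+01,  2.93067920e+01,  6.99747339e+00,
        6.91502384e-03, -1.48123891e-04]), 'tcp_pos': array([ 0.18686209, -0.6481125 ,  0.22563304]), 'eef_rot': array([ 1.79905874e+02, -1.01706756e-02, -1.63918998e+02]), 'contact_force': array([ 0.94939115, -0.15962595, -0.01236851]), 'moment': array([0.04084234, 0.01243467, 0.02141514]), 'gripper_force': 0.0, 'gripper_width': 0.08746272786175668}
441.52226107553776 324.26789242863094 203.18483364177385 [[0.812, -0.583, 0.011], [-0.304, -0.44, -0.845], [0.497, 0.683, -0.534]] [-0.229 -1.143  0.934]
385.0445899424886 321.6611620636393 204.6987365480123 [[-0.107, -0.994, -0.002], [-0.973, 0.105, -0.206], [0.205, -0.02, -0.979]] [ 0.316 -0.061  1.17 ]
```

View pics/s0.png

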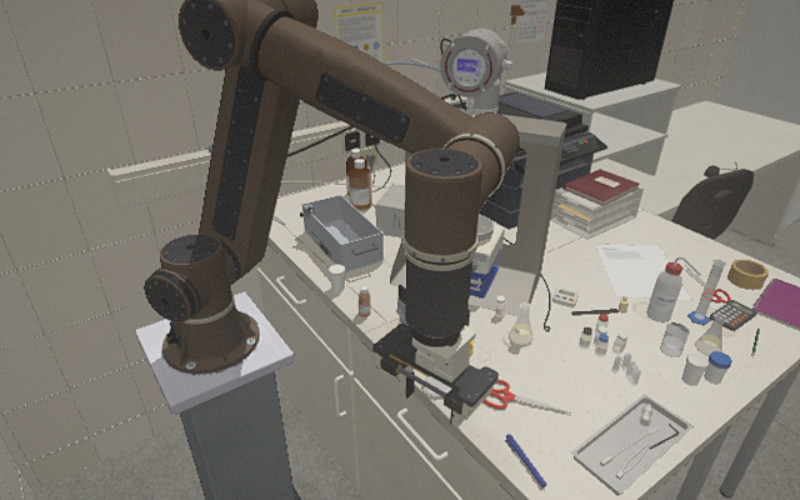

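View pics/t0.png

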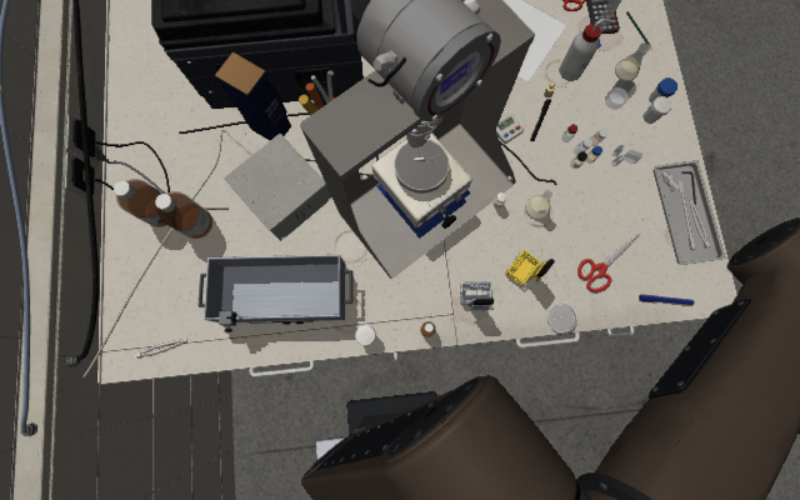

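The top view shows the steel basket at about (477,294), with its black tab towards the robot. The yellow look-alike is at (525,267). The bath is at (275,290) with the switch near (228,318), and the stand's foot tip is near (390,275). What could be taken for the basket: the steel basket (477,294), which I choose, the yellow one (525,267), which is the wrong colour, and the tray (688,212), which is too big. I'll check with a close crop.

Run:
```python
from h import *
a,b=pickle.load(open('c0.pkl','rb')); im=b['image']
p=cv2.resize(im[190:270,345:445],None,fx=4,fy=4,interpolation=cv2.INTER_CUBIC)  # origin 345,190 
q=cv2.resize(im[200:265,155:290],None,fx=4,fy=4,interpolation=cv2.INTER_CUBIC)
o=np.zeros((590,545,3),np.uint8); o[:320,:400]=p; o[325:585,:540]=q
cv2.imwrite('pics/t1.png',o)
```

```text
(no output)
```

View pics/t1.png

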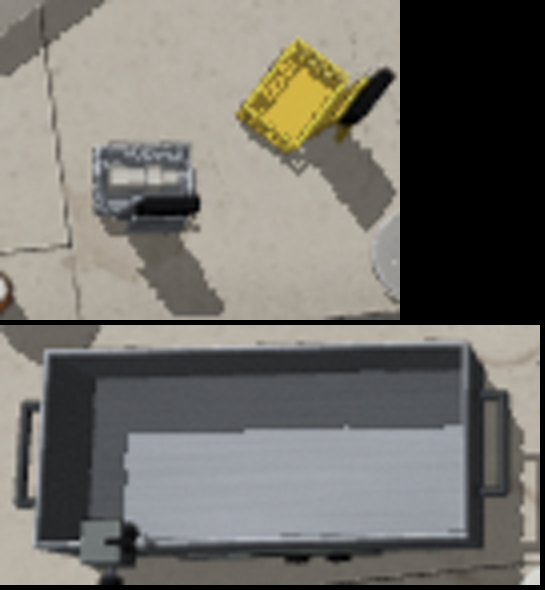

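The crop confirms it: steel basket with the fitting inside, black tab at crop (135–198, 205). The bath rim corners show at (38,546), (468,541), (45,350) and (468,345). The switch is at crop x 80–122, with its plunger tip near x = 147.

Run:
```python
from h import *
a,b=pickle.load(open('c0.pkl','rb'))
f=lambda x,y,z:onz(b,345+x/4,190+y/4,z).round(4)
g=lambda x,y,z:onz(b,155+x/4,200+(y-325)/4,z).round(4)
print('tab L/R',f(135,205,.135),f(198,204,.135))
print('basket rim far L,R',f(97,145,.034),f(188,145,.034), 'nearL',f(100,229,.0))
P=[g(*p,.105) for p in((38,546),(468,541),(468,345),(45,350))]
print('rim NL NR FR FL',*P)
e=P[0]-P[1];print('yaw',np.degrees(np.arctan2(-e[0],e[1])),np.linalg.norm(e), np.linalg.norm(P[3]-P[0]))
e=P[3]-P[2];print('yaw',np.degrees(np.arctan2(-e[0],e[1])),np.linalg.norm(e))
print('sw',g(122,535,.119),g(147,540,.113))
print('foot tip',onz(b,390*.8,275*.8,0),'pot/dropper/vial?',onz(b,365*.8,335*.8,.06),onz(b,428*.8,328*.8,.08),onz(b,562*.8,318*.8,.0))
```

```text
tab L/R [ 0.4163 -0.2252  0.135 ] [ 0.4124 -0.2675  0.135 ]
basket rim far L,R [ 0.4735 -0.2192  0.034 ] [ 0.4662 -0.2866  0.034 ] nearL [ 0.4141 -0.2177  0.    ]
rim NL NR FR FL [0.4438 0.3618 0.105 ] [0.4157 0.0671 0.105 ] [0.5532 0.0561 0.105 ] [0.5815 0.3537 0.105 ]
yaw -5.446754398936319 0.2960366531360602 0.1379380295640039
yaw -5.432154966971431 0.29894255300977146
sw [0.4435 0.2992 0.119 ] [0.439  0.2844 0.113 ]
foot tip [ 0.51630698 -0.0511058   0.        ] pot/dropper/vial? [0.37423156 0.01907336 0.06      ] [ 0.37356165 -0.12438618  0.08      ] [ 0.36705437 -0.45399124  0.        ]
```

Request:
{"fn": "play_rows", "kwargs": {"rows": [{"slide": [0,0,0],"delta_rot": [0,0,-1],"fingers": 1},{"slide": [0,0,0],"delta_rot": [0,0,-1],"fingers": 1},{"slide": [0,0,0],"delta_rot": [0,0,-1],"fingers": 1},{"slide": [0,0,0],"delta_rot": [0,0,-1],"fingers": 1},{"slide": [0,0,0],"delta_rot": [0,0,-1],"fingers": 1},{"slide": [0,0,0],"delta_rot": [0,0,-1],"fingers": 1},{"slide": [0,0,0],"delta_rot": [0,0,-1],"fingers": 1},{"slide": [0,0,0],"delta_rot": [0,0,-1],"fingers": 1}]}}

```text
time_s: 1.1
tcp_pos: [0.1869, -0.6483, 0.226]
eef_rot: [180.0, 0.0, -127.1]
contact_force: [0.1, -0.8, -0.3]
gripper_width: 0.0873
gripper_force: 0.0
```

Request:
{"fn": "play_rows", "kwargs": {"rows": [{"slide": [0,0,0],"delta_rot": [0,0,-1],"fingers": 1},{"slide": [0,0,0],"delta_rot": [0,0,-1],"fingers": 1},{"slide": [0,0,0],"delta_rot": [0,0,-1],"fingers": 1},{"slide": [0,0,0],"delta_rot": [0,0,-1],"fingers": 1},{"slide": [0,0,0],"delta_rot": [0,0,-1],"fingers": 1},{"slide": [0,0,0],"delta_rot": [0,0,-1],"fingers": 1},{"slide": [0,0,0],"delta_rot": [0,0,-0.92],"fingers": 1}]}}

```text
time_s: 1.98
tcp_pos: [0.1869, -0.6483, 0.226]
eef_rot: [180.0, 0.1, -95.4]
contact_force: [-0.4, -0.2, -0.9]
gripper_width: 0.0875
gripper_force: 0.0
```

Request:
{"fn": "play_rows", "kwargs": {"rows": [{"slide": [-0.35,-0.155,0],"delta_rot": [0,0,0],"fingers": 1},{"slide": [-0.35,-0.155,0],"delta_rot": [0,0,0],"fingers": 1},{"slide": [-0.35,-0.155,0],"delta_rot": [0,0,0],"fingers": 1},{"slide": [-0.35,-0.155,0],"delta_rot": [0,0,0],"fingers": 1},{"slide": [-0.35,-0.155,0],"delta_rot": [0,0,0],"fingers": 1},{"slide": [-0.35,-0.155,0],"delta_rot": [0,0,0],"fingers": 1},{"slide": [-0.35,-0.155,0],"delta_rot": [0,0,0],"fingers": 1},{"slide": [-0.35,-0.155,0],"delta_rot": [0,0,0],"fingers": 1}]}}

```text
time_s: 2.98
tcp_pos: [0.4131, -0.2466, 0.2266]
eef_rot: [-180.0, 0.0, -95.5]
contact_force: [-0.0, -0.4, -0.2]
gripper_width: 0.0878
gripper_force: 0.0
```

Run:
```python
from h import *
s=r.get_state(); print(s['time_s'],s['tcp_pos'],s['eef_rot'],s['joints'])
c=wrist(); pickle.dump(c,open('c1.pkl','wb')); print(proj(c,[.413,-.247,.14]),-c['R'].T@c['t'])
cv2.imwrite('pics/w1.png',c['image'])
```

```text
2.975 [ 0.41305589 -0.24659844  0.22657954] [-1.79989952e+02  3.23357697e-03 -9.55200881e+01] [-7.34393814e+00  1.97419075e+00 -2.29555554e+01 -3.91697356e-03
 -6.50603142e+01  1.82550109e+00]
(np.float64(317.84399574583665), np.float64(202.6787636566633)) [ 0.40642357 -0.32501795  0.38536818]
```

View pics/w1.png

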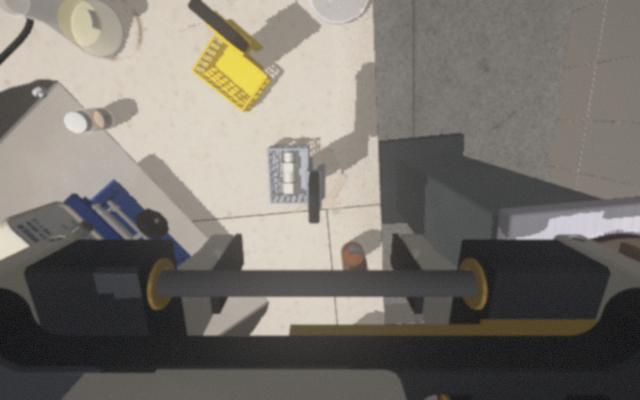

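The wrist view shows the steel basket with its black tab at (315,196), where predicted, and the yellow one at (235,65). I'll refine the tab position with a mask.

Run:
```python
from h import *
c=pickle.load(open('c1.pkl','rb')); im=c['image'][150:232,280:345]
m=(im.max(2)<60).astype(np.uint8); n,l,st,ce=cv2.connectedComponentsWithStats(m)
k=1+st[1:,4].argmax(); x,y,w,h=st[k][:4]+np.array([280,150,0,0]); print(c['fx'],x,y,w,h,ce[k]+[280,150])
print(cv2.minAreaRect(np.argwhere(l==k)[:,::-1].astype(np.float32)))
for z in(.14,.12): print(z,[onz(c,*p,z).round(4) for p in((x,y),(x+w,y),(x,y+h),(x+w,y+h))])
for p in im[::8]: print(' '.join('%3d'%v for v in p[24:46].mean(1)))
```

```text
Traceback (most recent call last):
ValueError: attempt to get argmax of an empty sequence
```

Run:
```python
from h import *
c=pickle.load(open('c1.pkl','rb')); im=c['image'][150:232,280:345]
m=(im.max(2)<85).astype(np.uint8); n,l,st,ce=cv2.connectedComponentsWithStats(m)
for k in range(1,n):
  if st[k,4]>60:
    x,y,w,h=st[k][:4]+np.array([280,150,0,0]); print(c['fx'],x,y,w,h,st[k,4])
    for z in(.14,.10): print(z,[onz(c,*p,z).round(4) for p in((x,y),(x+w,y),(x,y+h),(x+w,y+h))])
for p in im[16:76:6]: print(' '.join('%3d'%v for v in p[24:46].mean(1)))
```

```text
293.1979624742642 310 172 9 37 206
0.14 [array([ 0.4171, -0.2749,  0.14  ]), array([ 0.4094, -0.2742,  0.14  ]), array([ 0.4205, -0.2418,  0.14  ]), array([ 0.4125, -0.2411,  0.14  ])]
0.1 [array([ 0.4188, -0.2668,  0.1   ]), array([ 0.4099, -0.2659,  0.1   ]), array([ 0.4227, -0.2283,  0.1   ]), array([ 0.4135, -0.2274,  0.1   ])]
191 187 178 164 135 109 101 106 115 130 136 138 136 126 117 108 104 105 106 109 112 123
188 183 176 178 167 136 103  85  81  79  81  81  82  83  94 111 114 114 106 109 112 126
190 183 174 169 141 104  81  76  76  74  75  74  77  77  82 100 111 112 109 110 125 159
191 187 173 153 120  87  78  75  76  78  76  74  78  72  78  97 110 111 108 112 130 163
149 152 150 152 127  92  80  76  80  75  76  76  77  76  82  95 112 109 110 112 129 164
161 165 164 158 130  99  89  83  81  82  78  79  80  78  83  97 110 110 107 114 134 163
173 175 169 161 131 100  87  84  82  84  83  83  82  81  85  97 124 151 177 194 199 198
201 196 194 173 139 104  86  87  87  86  81  83  84  81  87 106 132 151 163 172 178 176
208 211 208 196 160 116  92  84  85  84  82  80  81  82 101 144 183 203 209 208 208 197
209 211 209 195 161 118  92  85  83  86  86  84  81  85 103 143 183 201 203 206 207 203
```

Request:
{"fn": "play_rows", "kwargs": {"rows": [{"slide": [0.005,-0.01,0.19],"delta_rot": [0,0,0],"fingers": 1},{"slide": [0,0,0.19],"delta_rot": [0,0,0],"fingers": 1},{"slide": [0,0,0.19],"delta_rot": [0,0,0],"fingers": 1},{"slide": [0,0,0.19],"delta_rot": [0,0,0],"fingers": 1},{"slide": [0,0,0.03],"delta_rot": [0,0,0],"fingers": 1},{"slide": [0,0,0],"delta_rot": [0,0,0],"fingers": -0.5},{"slide": [0,0,0],"delta_rot": [0,0,0],"fingers": -1},{"slide": [0,0,0],"delta_rot": [0,0,0],"fingers": -1}], "squeeze": 30}}

```text
time_s: 4.03
tcp_pos: [0.4146, -0.2494, 0.109]
eef_rot: [-179.9, -0.0, -95.5]
contact_force: [0.2, -0.5, 0.3]
gripper_width: 0.0629
gripper_force: 0.0
```

Request:
{"fn": "play_rows", "kwargs": {"rows": [{"slide": [0,0,0],"delta_rot": [0,0,0],"fingers": -1},{"slide": [0,0,0],"delta_rot": [0,0,0],"fingers": -1},{"slide": [0,0,0],"delta_rot": [0,0,0],"fingers": -1},{"slide": [0,0,0],"delta_rot": [0,0,0],"fingers": -1}]}}

```text
time_s: 4.53
tcp_pos: [0.414, -0.2493, 0.108]
eef_rot: [180.0, 0.0, -95.5]
contact_force: [-0.3, -0.2, 0.2]
gripper_width: 0.023
gripper_force: 0.0
```

Request:
{"fn": "play_rows", "kwargs": {"rows": [{"slide": [0,0,0],"delta_rot": [0,0,0],"fingers": -1},{"slide": [0,0,0],"delta_rot": [0,0,0],"fingers": -1},{"slide": [0,0,0],"delta_rot": [0,0,0],"fingers": -1},{"slide": [0,0,0],"delta_rot": [0,0,0],"fingers": -1},{"slide": [0,0,-0.1],"delta_rot": [0,0,0],"fingers": -1},{"slide": [0,0,-0.1],"delta_rot": [0,0,0],"fingers": -1},{"slide": [0,0,0],"delta_rot": [0,0,0],"fingers": -1}]}}

```text
time_s: 5.4
tcp_pos: [0.4147, -0.2494, 0.1391]
eef_rot: [-179.9, -0.0, -95.5]
contact_force: [-0.4, -0.1, -3.0]
gripper_width: 0.0096
gripper_force: 30.0
```

Request:
{"fn": "play_rows", "kwargs": {"rows": [{"slide": [0,0,-0.215],"delta_rot": [0,0,0],"fingers": -1},{"slide": [0,0,-0.215],"delta_rot": [0,0,0],"fingers": -1},{"slide": [0,0,-0.215],"delta_rot": [0,0,0],"fingers": -1},{"slide": [0,0,-0.215],"delta_rot": [0,0,0],"fingers": -1},{"slide": [-0.1,0,0],"delta_rot": [0,0,0],"fingers": -1},{"slide": [-0.2,0.02,0],"delta_rot": [0,0,0],"fingers": -1}]}}

```text
time_s: 6.15
tcp_pos: [0.4147, -0.2035, 0.2656]
eef_rot: [179.9, 0.0, -95.6]
contact_force: [0.4, 0.3, -2.4]
gripper_width: 0.0099
gripper_force: 30.0
```

Request:
{"fn": "play_rows", "kwargs": {"rows": [{"slide": [-0.3,0.02,0],"delta_rot": [0,0,0],"fingers": -1},{"slide": [-0.35,0.02,0],"delta_rot": [0,0,0],"fingers": -1},{"slide": [-0.35,0.02,0],"delta_rot": [0,0,0],"fingers": -1},{"slide": [-0.35,0.02,0],"delta_rot": [0,0,0],"fingers": -1},{"slide": [-0.35,0.02,0],"delta_rot": [0,0,0],"fingers": -1},{"slide": [-0.35,0.02,0],"delta_rot": [0,0,0],"fingers": -1},{"slide": [-0.35,0.02,0],"delta_rot": [0,0,0],"fingers": -1},{"slide": [-0.25,0.015,0],"delta_rot": [0,0,0],"fingers": -1}]}}

```text
time_s: 7.15
tcp_pos: [0.4291, 0.1958, 0.2654]
eef_rot: [179.9, -0.1, -95.4]
contact_force: [0.9, -0.1, -3.7]
gripper_width: 0.0094
gripper_force: 30.0
```

Request:
{"fn": "play_rows", "kwargs": {"rows": [{"slide": [-0.14,0,0],"delta_rot": [0,0,0],"fingers": -1},{"slide": [0,0,0],"delta_rot": [0,0,0],"fingers": -1},{"slide": [0,0,0],"delta_rot": [0,0,0],"fingers": -1}]}}

```text
time_s: 7.52
tcp_pos: [0.432, 0.2138, 0.2664]
eef_rot: [179.9, -0.1, -95.5]
contact_force: [0.6, -0.2, -3.1]
gripper_width: 0.0095
gripper_force: 30.0
```

Run:
```python
from h import *
s=r.get_state(); print(s['time_s'],s['tcp_pos'],s['eef_rot'],s['contact_force'])
c=wrist(); b=r.capture('top'); a=r.capture('scene'); pickle.dump((a,b,c),open('c2.pkl','wb'))
p=tuple(s['tcp_pos']); print(proj(c,p),proj(c,[.4309,.2161,.105]),proj(a,p))
u,v=map(int,proj(a,p))
q=cv2.resize(a['image'][max(0,v-70):v+80,u-90:u+90],None,fx=3,fy=3,interpolation=cv2.INTER_CUBIC)[:,:540]
o=np.zeros((600,800,3),np.uint8); o[:250,:400]=cv2.resize(c['image'],(400,250)); o[:250,400:]=cv2.resize(b['image'][185:275,150:294],(400,250),interpolation=cv2.INTER_CUBIC); o[255:600,:q.shape[1]]=q[:345]
print(u,v); cv2.imwrite('pics/p2.png',o)
```

```text
7.525 [0.43202169 0.21382211 0.26637432] [ 1.79941723e+02 -6.00756315e-02 -9.55384696e+01] [ 0.64592159 -0.22727012 -3.05078542]
(np.float64(318.3093778344018), np.float64(247.46818569215446)) (np.float64(318.6139467000184), np.float64(184.79317149776244)) (np.float64(252.73740752554266), np.float64(139.477507850839))
252 139
```

View pics/p2.png

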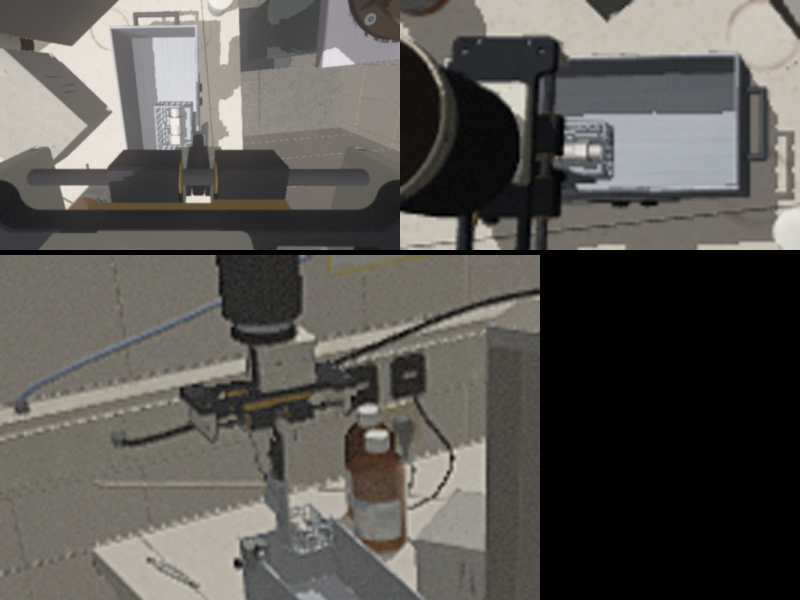

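The wrist view shows the near rim running down column ~197 (of 400) to the hook, with the basket and fitting held inside the bath's outline. I'll measure the rim line from this closer view.

Run:
```python
from h import *
a,b,c=pickle.load(open('c2.pkl','rb'))
im=c['image']
for v in range(50,200,15): print(v,' '.join('%3d'%x for x in im[v,296:340].mean(1)))
cv2.imwrite('pics/w2.png',cv2.resize(im[30:260,230:400],None,fx=2.5,fy=2.5,interpolation=cv2.INTER_CUBIC))
```

```text
50 133 133 132 131 134 132 133 134 132 132 132 133 131 133 137 154 186 201 198 177 165 161 161 161 162 160 159 159 150 132 131 147 158 161 162 161 160 161 158 154 153 151 151 155
65 211 211 211 210 212 212 214 213 211 211 213 213 212 213 212 208 205 202 196 180 163 158 157 160 158 159 159 158 158 150 135 129 142 151 154 153 149 146 146 150 151 154 154 158
80 210 210 212 213 211 214 215 212 211 210 210 211 214 212 211 208 198 195 196 176 155 148 150 153 154 155 155 156 157 155 153 143 132 143 154 155 156 156 160 158 159 156 157 156
95 210 208 212 213 212 212 213 215 212 211 211 211 213 212 213 207 197 197 199 187 164 157 159 157 158 158 159 157 158 156 152 151 146 131 136 150 157 156 156 157 159 159 159 157
110 211 212 212 215 214 212 216 216 216 212 212 213 215 214 214 214 212 211 206 193 174 160 160 159 157 157 159 161 159 161 161 158 159 152 136 132 146 155 155 157 160 160 160 156
125 211 212 213 214 217 216 216 216 216 215 210 214 215 214 215 214 208 202 202 195 172 142 126 132 147 155 159 159 159 159 159 159 159 157 150 136 134 145 153 157 157 158 157 159
140 215 212 215 216 217 216 217 218 217 216 216 214 216 217 217 216 205 179 152 145 136 122 109  98  86  81  99 127 145 157 158 158 161 159 159 154 144 137 143 155 158 159 159 157
155 218 214 216 218 218 219 219 218 220 219 216 217 217 218 217 217 210 189 163 144 136 124 115 118 127 134 140 148 155 159 160 161 161 160 160 161 160 147 137 147 158 160 158 159
170 136 141 138 138 137 141 140 142 137 137 133 135 153 194 213 217 217 205 173 149 137 126 119 124 141 150 157 158 156 159 159 161 159 160 161 158 161 160 151 136 140 154 158 159
185 138 144 162 192 209 213 209 200 176 150 137 128 113 104 105 111 117 138 143 141 137 132 120 123 140 153 156 158 159 158 158 161 158 158 160 160 160 159 157 152 134 135 149 155
```

View pics/w2.png

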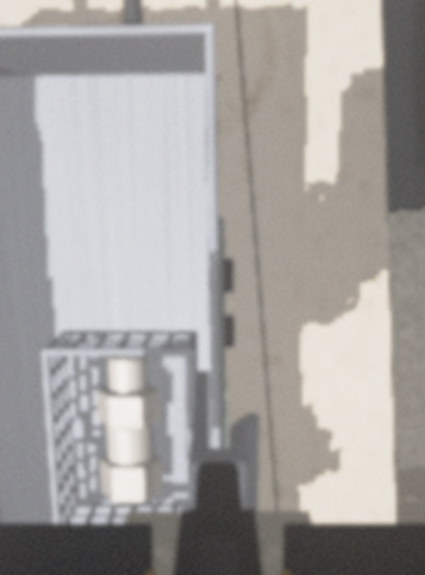

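Run:
```python
from h import *
a,b,c=pickle.load(open('c2.pkl','rb'))
P=[onz(c,u,v,.105) for u,v in((316,50.5),(315.7+.5,95.5),(315.8+.5,110.5))]
for p in P: print(p.round(4))
# bath far corners: predicted line from the top view
n=np.array([.9956,-.0945])
for p in P: print('rim line offset from top-view estimate (centre), mm', 1e3*(n@(p[:2]-[.4309,.2161])+.002))
s=np.array([0.43202,0.21382]); print('hook off', 1e3*n@(s-[.4309,.2161]))
# right outer corner of rim in w2 crop at (213,25) 
q=onz(c,230+213/2.5,30+25/2.5,.105);print('NR corner',q.round(4))
```

```text
[0.4206 0.0796 0.105 ]
[0.4244 0.1214 0.105 ]
[0.4258 0.1362 0.105 ]
rim line offset from top-view estimate (centre), mm 4.623425382117818
rim line offset from top-view estimate (centre), mm 4.514766826997583
rim line offset from top-view estimate (centre), mm 4.44162161580336
hook off 1.3305320000000076
NR corner [0.4205 0.0702 0.105 ]
```

Run:
```python
from h import *
a,b,c=pickle.load(open('c2.pkl','rb'))
im=c['image']
for v in range(196,240,4): print(v,' '.join('%3d'%x for x in im[v,296:345].mean(1)))
s=np.array([0.43202,0.21382,.26637]); ex=np.array([-.0965,-.9953,0]); ey=np.array([-.9953,.0965,0])
for z in(-8,32):
  for y in(-5,0,5): print(z,y,np.round(proj(c,s+ex*.02+ey*y/1e3+[0,0,z/1e3]),1))
n=-ey
for z,nm,off in((-20,'crown bottom strap side',3.25),(-20,'crown lip side inner',-3.25),(-51,'lip end outer',-12),(-108,'basket near',7.25)):
  for y in (20,35): print(nm,y,np.round(proj(c,s+ex*y/1e3+n*off/1e3+[0,0,z/1e3]),1))
```

```text
196 158 192 209 214 213 213 210 202 182 157 139 121 108 106 103 105 116 142 152 146 142 132 122 123 141 150 154 157 152 147 144 134 123 118 114 114 124 137 152 157 147 135 139 150 158 157 158 156 158
200 159 190 209 212 210 211 209 202 183 158 130 114 105 106 104 102 116 139 153 158 154 142 129 126 140 144 133 116 110 105 107 109 113 112 115 112 117 134 146 156 151 139 131 145 155 157 160 158 158
204 149 163 182 198 210 212 210 205 196 185 157 127 105 104 102 103 117 144 177 193 200 176 145 131 137 134 115 106 102 103 108 105 110 115 113 115 119 132 146 151 151 145 133 142 156 159 158 159 158
208 141 143 161 191 205 211 209 203 188 169 139 111 101 104 101 101 115 138 166 183 184 166 136 126 133 127 113 106 107 107 107 106 109 110 113 113 123 137 150 154 156 146 134 139 148 155 157 155 155
212 140 142 161 191 206 212 209 203 183 151 120 108 104 102 101 101 101 102 101 103 102 103 102 102 103 101 103 104 105 103 105 103 105 109 112 113 121 137 150 154 156 149 135 129 141 152 155 157 157
216 137 140 161 191 207 211 210 207 196 163 136 130 118 102  82  71  67  64  65  67  67  64  69  68 
[... 793 characters left out ...]
58  59  58  55  57  61  58  68  90 104 107 104 107 108 120 137 152 152 154 153 153 143 131 138 149 154 152
236 116 117 114 114 113 110  90  71  59  58  59  59  57  58  58  58  55  54  51  58  56  57  56  58  59  55  58  58  59  59  58  60  60  58  62  72  97 109 112 114 117 113 113 111 114 113 116 113 115
-8 -5 [310.  211.3]
-8 0 [318.3 211.3]
-8 5 [326.6 211.3]
32 -5 [308.2 239.4]
32 0 [318.8 239.4]
32 5 [329.4 239.4]
crown bottom strap side 20 [313.1 205.1]
crown bottom strap side 35 [313.  182.4]
crown lip side inner 20 [323.2 205.1]
crown lip side inner 35 [323.4 182.4]
lip end outer 20 [334.1 192.2]
lip end outer 35 [334.5 172.3]
basket near 20 [309.8 175.7]
basket near 35 [309.7 159.6]
```

Request:
{"fn": "play_rows", "kwargs": {"rows": [{"slide": [0,-0.025,0],"delta_rot": [0,0,0],"fingers": -1},{"slide": [0,0,0.167],"delta_rot": [0,0,0],"fingers": -1},{"slide": [0,0,0.167],"delta_rot": [0,0,0],"fingers": -1},{"slide": [0,0,0.167],"delta_rot": [0,0,0],"fingers": -1},{"slide": [0,0,0.167],"delta_rot": [0,0,0],"fingers": -1},{"slide": [0,0,0],"delta_rot": [0,0,0],"fingers": -1},{"slide": [0,0,0],"delta_rot": [0,0,0],"fingers": -1}]}}

```text
time_s: 8.55
tcp_pos: [0.437, 0.2145, 0.1679]
eef_rot: [-179.9, 0.0, -95.5]
contact_force: [0.3, 0.7, -2.8]
gripper_width: 0.0096
gripper_force: 30.0
```

Run:
```python
from h import *
s=r.get_state(); print(s['time_s'],s['tcp_pos'],s['eef_rot'],s['contact_force'])
c=wrist(); a=r.capture('scene'); pickle.dump((a,c),open('c3.pkl','wb'))
u,v=map(int,proj(a,s['tcp_pos'])); print(u,v)
o=np.zeros((600,800,3),np.uint8); o[:575,:425]=cv2.resize(c['image'][30:260,230:400],None,fx=2.5,fy=2.5,interpolation=cv2.INTER_CUBIC)
o[:600,430:800]=cv2.resize(a['image'][v-40:v+110,u-45:u+47],None,fx=4,fy=4,interpolation=cv2.INTER_CUBIC)[:600,:370][:, :370] if 1 else 0
cv2.imwrite('pics/p3.png',o)
```

```text
8.55 [0.43696593 0.21446253 0.16790156] [-1.79939346e+02  3.74588051e-02 -9.55244430e+01] [ 0.26030045  0.66185174 -2.82315155]
255 163Traceback (most recent call last):
  File "<stdin>", line 6, in <module>
ValueError: could not broadcast input array from shape (600,368,3) into shape (600,370,3)
```

Run:
```python
from h import *
a,c=pickle.load(open('c3.pkl','rb')); u,v=255,163
o=np.zeros((600,800,3),np.uint8); o[:575,:425]=cv2.resize(c['image'][30:260,230:400],None,fx=2.5,fy=2.5,interpolation=cv2.INTER_CUBIC)
o[:600,430:798]=cv2.resize(a['image'][v-40:v+110,u-45:u+47],None,fx=4,fy=4,interpolation=cv2.INTER_CUBIC)
cv2.imwrite('pics/p3.png',o)
for v in list(range(100,210,10))+[214,218]: print(v,' '.join('%3d'%x for x in c['image'][v,300:345].mean(1)))
```

```text
100 218 214 216 217 219 216 215 211 214 217 217 216 216 215 216 216 215 202 168 141 141 140 139 141 151 159 161 161 160 159 158 157 157 159 157 159 158 154 144 130 136 151 157 155 158
110 218 216 216 218 218 217 218 215 215 217 217 217 216 215 217 215 213 202 168 144 141 143 140 140 150 158 158 159 158 161 161 160 160 159 160 162 159 160 154 136 125 139 154 157 159
120 219 217 217 217 220 220 218 216 216 216 215 218 217 217 216 216 216 204 170 144 140 142 136 130 125 128 145 155 158 158 156 157 159 155 157 158 157 159 157 148 131 125 142 158 156
130 212 211 210 215 220 218 220 215 215 215 216 218 218 216 216 216 214 196 164 146 141 138 141 132 123 128 147 154 158 159 159 160 159 158 161 156 158 160 158 157 145 131 130 144 156
140 191 201 194 172 162 159 155 154 152 151 152 151 155 153 153 152 152 148 138 137 139 139 141 131 118 104  90  89  87  98 121 147 159 160 159 159 159 157 158 155 150 135 127 140 152
150 151 156 156 151 153 154 154 152 152 150 153 151 154 154 151 150 152 145 138 132 140 140 140 132 119 105  89  78  74  80 108 137 154 158 155 155 154 156 160 158 159 151 131 125 
[... 591 characters left out ...]
 114 108 105 109 110 126 144 151 152 151 146 136 131 135 138 132 119 124 142 157 157 155 159 157 159 158 160 159 159 156 157 157 155 155 155 155 147
200 212 214 214 207 190 166 144 123 107 103 105 104 104 123 141 151 153 155 144 134 129 130 121 113 108 107 108 106 109 112 115 114 120 135 149 155 157 156 153 159 157 157 159 157 156
214 193 208 214 210 199 163 132 114 112 106 103  96  91  88  88  88  87  87  88  88  90  88  96 100 104 113 112 109 108 111 115 113 121 137 151 154 154 157 157 157 161 157 157 156 157
218 199 211 213 212 198 171 144 134 119  92  69  65  64  61  65  61  65  63  64  64  62  65  60  66  77 105 126 132 125 116 114 113 123 137 152 156 155 157 157 158 158 158 157 157 156
```

View pics/p3.png

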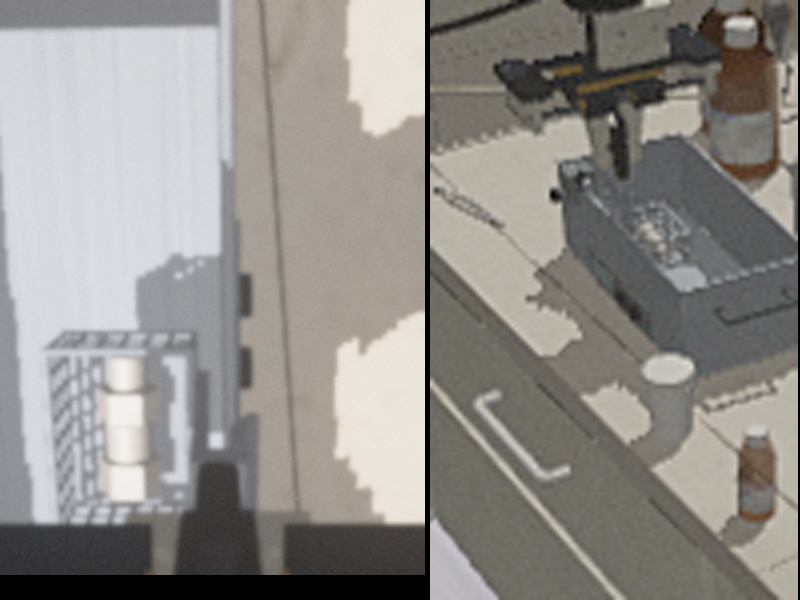

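The wrist view shows the rim at columns 318.5–323.5. It lies inside the slot mouth (strap edge at 313.5, flare reaching about 328), so I'll shift the hook 2 mm back and lower it in steps.

Request:
{"fn": "play_rows", "kwargs": {"rows": [{"slide": [0,0.013,0],"delta_rot": [0,0,0],"fingers": -1},{"slide": [0,0,0.05],"delta_rot": [0,0,0],"fingers": -1},{"slide": [0,0,0.05],"delta_rot": [0,0,0],"fingers": -1},{"slide": [0,0,0.03],"delta_rot": [0,0,0],"fingers": -1},{"slide": [0,0,0],"delta_rot": [0,0,0],"fingers": -1},{"slide": [0,0,0],"delta_rot": [0,0,0],"fingers": -1}]}}

```text
time_s: 9.4
tcp_pos: [0.4344, 0.2145, 0.1474]
eef_rot: [-180.0, -0.0, -95.5]
contact_force: [0.2, 1.1, -3.6]
gripper_width: 0.0099
gripper_force: 30.0
```

Request:
{"fn": "play_rows", "kwargs": {"rows": [{"slide": [0,0,0.03],"delta_rot": [0,0,0],"fingers": -1},{"slide": [0,0,0.03],"delta_rot": [0,0,0],"fingers": -1},{"slide": [0,0,0.03],"delta_rot": [0,0,0],"fingers": -1},{"slide": [0,0,0],"delta_rot": [0,0,0],"fingers": -1},{"slide": [0,0,0],"delta_rot": [0,0,0],"fingers": -1}]}}

```text
time_s: 10.02
tcp_pos: [0.4341, 0.2142, 0.1336]
eef_rot: [180.0, -0.0, -95.5]
contact_force: [-1.2, -0.3, -3.1]
gripper_width: 0.0096
gripper_force: 30.0
```

Request:
{"fn": "play_rows", "kwargs": {"rows": [{"slide": [0,0.005,0.02],"delta_rot": [0,0,0],"fingers": -1},{"slide": [0,0,0.015],"delta_rot": [0,0,0],"fingers": -1},{"slide": [0,0,0],"delta_rot": [0,0,0],"fingers": -1},{"slide": [0,0,0],"delta_rot": [0,0,0],"fingers": -1}]}}

```text
time_s: 10.52
tcp_pos: [0.4337, 0.2146, 0.1287]
eef_rot: [-180.0, 0.0, -95.5]
contact_force: [-0.0, -0.6, -2.6]
gripper_width: 0.0097
gripper_force: 30.0
```

Request:
{"fn": "play_rows", "kwargs": {"rows": [{"slide": [0,0,0.01],"delta_rot": [0,0,0],"fingers": -1},{"slide": [0,0,0],"delta_rot": [0,0,0],"fingers": -1},{"slide": [0,0,0],"delta_rot": [0,0,0],"fingers": -1}]}}

```text
time_s: 10.9
tcp_pos: [0.4336, 0.2145, 0.1271]
eef_rot: [-180.0, 0.0, -95.5]
contact_force: [0.2, 0.8, -3.7]
gripper_width: 0.0095
gripper_force: 30.0
```

Request:
{"fn": "play_rows", "kwargs": {"rows": [{"slide": [0,0,0.007],"delta_rot": [0,0,0],"fingers": -1},{"slide": [0,0,0],"delta_rot": [0,0,0],"fingers": -1},{"slide": [0,0,0],"delta_rot": [0,0,0],"fingers": -1}]}}

```text
time_s: 11.28
tcp_pos: [0.4336, 0.2145, 0.1261]
eef_rot: [-180.0, -0.0, -95.5]
contact_force: [1.0, 0.1, -3.6]
gripper_width: 0.0099
gripper_force: 30.0
```

Request:
{"fn": "play_rows", "kwargs": {"rows": [{"slide": [0,0,0.007],"delta_rot": [0,0,0],"fingers": -1},{"slide": [0,0,0],"delta_rot": [0,0,0],"fingers": -1},{"slide": [0,0,0],"delta_rot": [0,0,0],"fingers": -1}]}}

```text
time_s: 11.65
tcp_pos: [0.4336, 0.2145, 0.1251]
eef_rot: [-180.0, 0.0, -95.5]
contact_force: [-1.2, -0.8, -1.7]
gripper_width: 0.0103
gripper_force: 30.0
```

Request:
{"fn": "play_rows", "kwargs": {"rows": [{"slide": [0,0,0.005],"delta_rot": [0,0,0],"fingers": -1},{"slide": [0,0,0],"delta_rot": [0,0,0],"fingers": -1},{"slide": [0,0,0],"delta_rot": [0,0,0],"fingers": -1}]}}

```text
time_s: 12.02
tcp_pos: [0.4336, 0.2145, 0.125]
eef_rot: [-180.0, 0.0, -95.5]
contact_force: [-3.2, -0.8, 7.3]
gripper_width: 0.0097
gripper_force: 30.0
```

Run:
```python
from h import *
s=r.get_state(); print(s['tcp_pos'],s['contact_force'],s['moment'])
```

```text
[0.43364323 0.21452785 0.12504577] [-3.19170637 -0.79037708  7.26486651] [-0.30407902  1.50922417 -0.01999944]
```

Request:
{"fn": "play_rows", "kwargs": {"rows": [{"slide": [0,0.001,-0.002],"delta_rot": [0,0,0],"fingers": -1},{"slide": [0,0,0],"delta_rot": [0,0,0],"fingers": -1},{"slide": [-0.03,0,0],"delta_rot": [0,0,0],"fingers": -1},{"slide": [-0.03,0,0],"delta_rot": [0,0,0],"fingers": -1},{"slide": [-0.03,0,0],"delta_rot": [0,0,0],"fingers": -1}]}}

```text
time_s: 12.65
tcp_pos: [0.4347, 0.2262, 0.1251]
eef_rot: [180.0, -0.2, -95.5]
contact_force: [-0.9, -9.3, 10.0]
gripper_width: 0.0099
gripper_force: 30.0
```

Request:
{"fn": "play_rows", "kwargs": {"rows": [{"slide": [0,0,0],"delta_rot": [0,0,0],"fingers": -1},{"slide": [0,0,-0.003],"delta_rot": [0,0,0],"fingers": -1},{"slide": [0,0,0],"delta_rot": [0,0,0],"fingers": -1}]}}

```text
time_s: 13.02
tcp_pos: [0.4347, 0.2273, 0.1251]
eef_rot: [180.0, -0.1, -95.5]
contact_force: [0.6, -5.1, 4.6]
gripper_width: 0.01
gripper_force: 30.0
```

Run:
```python
from h import *
s=r.get_state(); print(s['tcp_pos'],s['contact_force'],s['moment'])
c=wrist(); a=r.capture('scene'); pickle.dump((a,c),open('c4.pkl','wb'))
u,v=map(int,proj(a,s['tcp_pos'])); print(u,v)
o=np.zeros((600,800,3),np.uint8); o[:,:384]=cv2.resize(c['image'][140:240,288:352],None,fx=6,fy=6,interpolation=cv2.INTER_CUBIC)
o[:400,400:800]=cv2.resize(a['image'][v-20:v+60,u-40:u+40],None,fx=5,fy=5,interpolation=cv2.INTER_CUBIC)
cv2.imwrite('pics/p4.png',o)
```

```text
[0.43469488 0.22728199 0.12510497] [ 0.59927799 -5.07952371  4.60422535] [-2.07232683  0.16824312  0.03123392]
254 171
```

View pics/p4.png

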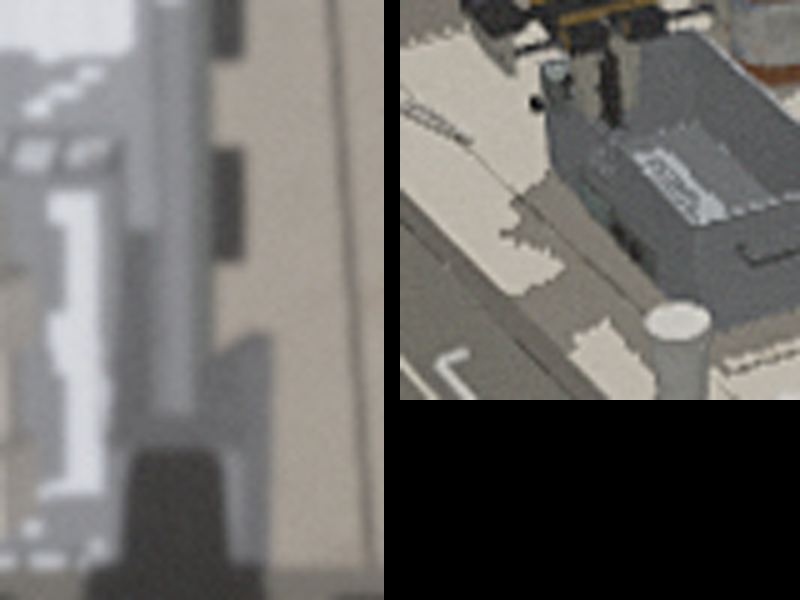

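The view shows the hook sitting over the rim between strap and lip. Sliding friction is noticeable, so I'll lighten the downward press before sliding on.

Request:
{"fn": "play_rows", "kwargs": {"rows": [{"slide": [0,0,-0.002],"delta_rot": [0,0,0],"fingers": -1},{"slide": [0,0,0],"delta_rot": [0,0,0],"fingers": -1},{"slide": [-0.02,0,0],"delta_rot": [0,0,0],"fingers": -1},{"slide": [-0.02,0,0],"delta_rot": [0,0,0],"fingers": -1},{"slide": [-0.02,0,0],"delta_rot": [0,0,0],"fingers": -1},{"slide": [0,0,0],"delta_rot": [0,0,0],"fingers": -1},{"slide": [0,0,0],"delta_rot": [0,0,0],"fingers": -1}]}}

```text
time_s: 14.0
tcp_pos: [0.4355, 0.2372, 0.1252]
eef_rot: [180.0, 0.0, -95.5]
contact_force: [-0.2, -0.0, -3.5]
gripper_width: 0.01
gripper_force: 30.0
```

Request:
{"fn": "play_rows", "kwargs": {"rows": [{"slide": [-0.02,0,0],"delta_rot": [0,0,0],"fingers": -1},{"slide": [-0.02,0,0],"delta_rot": [0,0,0],"fingers": -1},{"slide": [-0.02,0,0],"delta_rot": [0,0,0],"fingers": -1},{"slide": [-0.02,0,0],"delta_rot": [0,0,0],"fingers": -1},{"slide": [-0.02,0,0],"delta_rot": [0,0,0],"fingers": -1},{"slide": [0,0,0],"delta_rot": [0,0,0],"fingers": -1},{"slide": [0,0,0],"delta_rot": [0,0,0],"fingers": -1}]}}

```text
time_s: 14.88
tcp_pos: [0.437, 0.2518, 0.1253]
eef_rot: [180.0, -0.0, -95.5]
contact_force: [0.3, -0.8, -3.3]
gripper_width: 0.0092
gripper_force: 30.0
```

Run:
```python
from h import *
s=r.get_state(); print(s['tcp_pos'],s['contact_force'],s['moment'])
c=wrist(); a=r.capture('scene'); b=r.capture('top'); pickle.dump((a,b,c),open('c5.pkl','wb'))
u,v=map(int,proj(a,s['tcp_pos'])); print(u,v)
o=np.zeros((600,800,3),np.uint8)
o[:600,:600]=cv2.resize(a['image'][v-25:v+35,u-35:u+25],None,fx=10,fy=10,interpolation=cv2.INTER_CUBIC)
cv2.imwrite('pics/p5.png',o[:,:600])
```

```text
[0.43696343 0.25177514 0.12527026] [ 0.27581578 -0.77203507 -3.31873943] [ 0.02025827  0.12707912 -0.03080907]
252 169
```

View pics/p5.png

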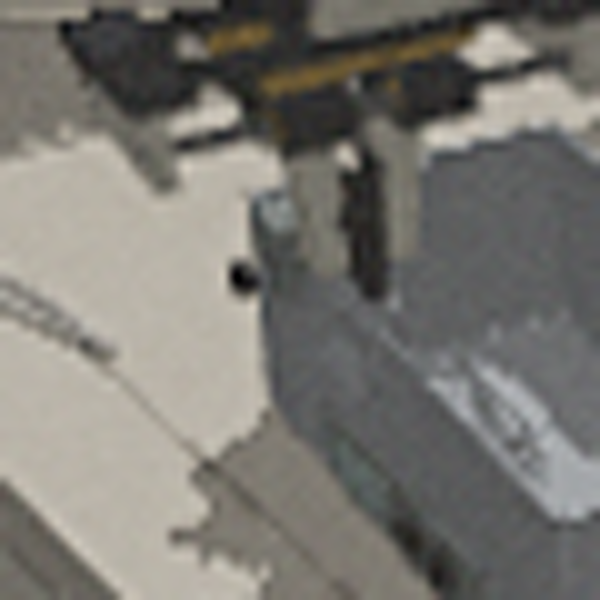

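Request:
{"fn": "play_rows", "kwargs": {"rows": [{"slide": [-0.01,0,0],"delta_rot": [0,0,0],"fingers": -1},{"slide": [-0.01,0,0],"delta_rot": [0,0,0],"fingers": -1},{"slide": [-0.01,0,0],"delta_rot": [0,0,0],"fingers": -1},{"slide": [-0.01,0,0],"delta_rot": [0,0,0],"fingers": -1},{"slide": [-0.01,0,0],"delta_rot": [0,0,0],"fingers": -1},{"slide": [0,0,0],"delta_rot": [0,0,0],"fingers": -1},{"slide": [0,0,0],"delta_rot": [0,0,0],"fingers": -1}]}}

```text
time_s: 15.9
tcp_pos: [0.4377, 0.2593, 0.1253]
eef_rot: [180.0, -0.0, -95.5]
contact_force: [0.4, -0.2, -2.8]
gripper_width: 0.0099
gripper_force: 30.0
```

Request:
{"fn": "play_rows", "kwargs": {"rows": [{"slide": [-0.008,0,0],"delta_rot": [0,0,0],"fingers": -1},{"slide": [-0.008,0,0],"delta_rot": [0,0,0],"fingers": -1},{"slide": [0,0,0],"delta_rot": [0,0,0],"fingers": -1},{"slide": [0,0,0],"delta_rot": [0,0,0],"fingers": -1}]}}

```text
time_s: 16.4
tcp_pos: [0.4379, 0.2617, 0.1253]
eef_rot: [180.0, 0.0, -95.5]
contact_force: [-1.3, -0.3, -2.9]
gripper_width: 0.0101
gripper_force: 30.0
```

Request:
{"fn": "play_rows", "kwargs": {"rows": [{"slide": [-0.007,0,0],"delta_rot": [0,0,0],"fingers": -1},{"slide": [0,0,0],"delta_rot": [0,0,0],"fingers": -1},{"slide": [-0.007,0,0],"delta_rot": [0,0,0],"fingers": -1},{"slide": [0,0,0],"delta_rot": [0,0,0],"fingers": -1},{"slide": [0,0,0],"delta_rot": [0,0,0],"fingers": -1}]}}

```text
time_s: 17.02
tcp_pos: [0.4381, 0.2637, 0.1253]
eef_rot: [180.0, -0.0, -95.5]
contact_force: [-1.5, -0.2, -3.6]
gripper_width: 0.0097
gripper_force: 30.0
```

Request:
{"fn": "play_rows", "kwargs": {"rows": [{"slide": [-0.007,0,0],"delta_rot": [0,0,0],"fingers": -1},{"slide": [0,0,0],"delta_rot": [0,0,0],"fingers": -1},{"slide": [-0.003,0,0],"delta_rot": [0,0,0],"fingers": -1},{"slide": [0,0,0],"delta_rot": [0,0,0],"fingers": -1},{"slide": [0,0,0],"delta_rot": [0,0,0],"fingers": -1}]}}

```text
time_s: 17.65
tcp_pos: [0.4382, 0.2652, 0.1253]
eef_rot: [180.0, -0.0, -95.5]
contact_force: [-1.1, -0.9, -3.1]
gripper_width: 0.0098
gripper_force: 30.0
```

Request:
{"fn": "play_rows", "kwargs": {"rows": [{"slide": [-0.007,0,0],"delta_rot": [0,0,0],"fingers": -1},{"slide": [0,0,0],"delta_rot": [0,0,0],"fingers": -1},{"slide": [0,0,0],"delta_rot": [0,0,0],"fingers": -1}]}}

```text
time_s: 18.02
tcp_pos: [0.4384, 0.2663, 0.1253]
eef_rot: [180.0, 0.0, -95.5]
contact_force: [-1.6, -0.7, -3.1]
gripper_width: 0.01
gripper_force: 30.0
```

Request:
{"fn": "play_rows", "kwargs": {"rows": [{"slide": [-0.007,0,0],"delta_rot": [0,0,0],"fingers": -1},{"slide": [0,0,0],"delta_rot": [0,0,0],"fingers": -1},{"slide": [0,0,0],"delta_rot": [0,0,0],"fingers": -1}]}}

```text
time_s: 18.4
tcp_pos: [0.4385, 0.2674, 0.1253]
eef_rot: [180.0, 0.0, -95.5]
contact_force: [-2.0, -1.1, -3.3]
gripper_width: 0.01
gripper_force: 30.0
```

Request:
{"fn": "play_rows", "kwargs": {"rows": [{"slide": [-0.007,0,0],"delta_rot": [0,0,0],"fingers": -1},{"slide": [0,0,0],"delta_rot": [0,0,0],"fingers": -1},{"slide": [0,0,0],"delta_rot": [0,0,0],"fingers": -1}]}}

```text
time_s: 18.77
tcp_pos: [0.4386, 0.2684, 0.1253]
eef_rot: [180.0, -0.0, -95.5]
contact_force: [-2.2, -1.0, -2.8]
gripper_width: 0.0099
gripper_force: 30.0
```

Run:
```python
from h import *
F=[]
for i in range(6):
  c=r.capture('scene'); s=r.get_state(); F.append(np.r_[s['contact_force'],s['moment']])
print(np.mean(F,0).round(2),np.std(F,0).round(2),s['tcp_pos'])
b=r.capture('top'); pickle.dump((c,b),open('c6.pkl','wb'))
```

```text
[-2.12 -0.68 -3.19 -0.26  0.92  0.06] [0.75 1.   0.33 0.02 0.03 0.02] [0.43856371 0.26839896 0.1252915 ]
```

Request:
{"fn": "play_rows", "kwargs": {"rows": [{"slide": [-0.007,0.001,0],"delta_rot": [0,0,0],"fingers": -1},{"slide": [0,0,0],"delta_rot": [0,0,0],"fingers": -1},{"slide": [0,0,0],"delta_rot": [0,0,0],"fingers": -1}]}}

```text
time_s: 19.5
tcp_pos: [0.4386, 0.2692, 0.1253]
eef_rot: [-180.0, -0.0, -95.5]
contact_force: [-0.6, -2.4, -3.0]
gripper_width: 0.0097
gripper_force: 30.0
```

Request:
{"fn": "play_rows", "kwargs": {"rows": [{"slide": [-0.007,0.001,0],"delta_rot": [0,0,0],"fingers": -1},{"slide": [0,0,0],"delta_rot": [0,0,0],"fingers": -1},{"slide": [0,0,0],"delta_rot": [0,0,0],"fingers": -1}]}}

```text
time_s: 19.88
tcp_pos: [0.4385, 0.2695, 0.1253]
eef_rot: [180.0, -0.1, -95.5]
contact_force: [0.6, -5.4, -1.4]
gripper_width: 0.0097
gripper_force: 30.0
```

Run:
```python
from h import *
s=r.get_state(); print(s['tcp_pos'],s['contact_force'],s['moment'])
```

```text
[0.43852031 0.26952886 0.12530205] [ 0.58243761 -5.38055515 -1.40401834] [-2.30880657  0.00770433 -0.00740758]
```

Request:
{"fn": "play_rows", "kwargs": {"rows": [{"slide": [0,0,0.002],"delta_rot": [0,0,0],"fingers": -1},{"slide": [0,0,0],"delta_rot": [0,0,0],"fingers": -1},{"slide": [0,0,0],"delta_rot": [0,0,0],"fingers": -1}]}}

```text
time_s: 20.25
tcp_pos: [0.4386, 0.2696, 0.1252]
eef_rot: [-180.0, -0.1, -95.5]
contact_force: [-0.6, -6.3, 0.2]
gripper_width: 0.0099
gripper_force: 30.0
```

Run:
```python
from h import *
s=r.get_state(); print(s['tcp_pos'],s['contact_force'],s['moment'])
```

```text
[0.43856879 0.26961164 0.12522385] [-0.57099068 -6.30512873  0.18011784] [-2.33046244  0.26633003  0.03188432]
```

Plunger is home, with a push of about 5.5 N and the hook resting on the rim. Now I'll release.

Request:
{"fn": "play_rows", "kwargs": {"rows": [{"slide": [0,0,0],"delta_rot": [0,0,0],"fingers": -0.3},{"slide": [0,0,0],"delta_rot": [0,0,0],"fingers": -0.3},{"slide": [0,0,0],"delta_rot": [0,0,0],"fingers": -0.3},{"slide": [0,0,0],"delta_rot": [0,0,0],"fingers": -0.3},{"slide": [0,0,0],"delta_rot": [0,0,0],"fingers": -0.3}]}}

```text
time_s: 20.88
tcp_pos: [0.4386, 0.2706, 0.1251]
eef_rot: [-180.0, 0.0, -95.5]
contact_force: [-0.8, 0.1, -0.5]
gripper_width: 0.0307
gripper_force: 0.0
```

Request:
{"fn": "play_rows", "kwargs": {"rows": [{"slide": [0,0,-0.1],"delta_rot": [0,0,0],"fingers": -0.3},{"slide": [0,0,-0.2],"delta_rot": [0,0,0],"fingers": -0.3},{"slide": [0,0,-0.3],"delta_rot": [0,0,0],"fingers": -0.3},{"slide": [0.3,0,-0.2],"delta_rot": [0,0,0],"fingers": -0.3},{"slide": [0.35,0,0],"delta_rot": [0,0,0],"fingers": -0.3},{"slide": [0.35,0,0],"delta_rot": [0,0,0],"fingers": -0.3},{"slide": [0.3,0,0],"delta_rot": [0,0,0],"fingers": -0.3}]}}

```text
time_s: 21.75
tcp_pos: [0.4194, 0.0748, 0.2464]
eef_rot: [-179.9, 0.1, -95.5]
contact_force: [1.3, -0.2, 0.6]
gripper_width: 0.0303
gripper_force: 0.0
```

Run:
```python
from h import *
s=r.get_state(); print(s['time_s'],s['tcp_pos'],s['contact_force'],s['gripper_width'])
b=r.capture('top'); a=r.capture('scene'); pickle.dump((a,b),open('c7.pkl','wb'))
o=np.zeros((600,600,3),np.uint8)
o[:300]=cv2.resize(b['image'][215:265,155:255],(600,300),interpolation=cv2.INTER_CUBIC)
o[300:]=cv2.resize(a['image'][150:210,205:325],(600,300),interpolation=cv2.INTER_CUBIC)
cv2.imwrite('pics/p7.png',o)
```

```text
21.75 [0.41935826 0.0747772  0.24638914] [ 1.28047818 -0.19937638  0.56336863] 0.030309798668787687
```

View pics/p7.png

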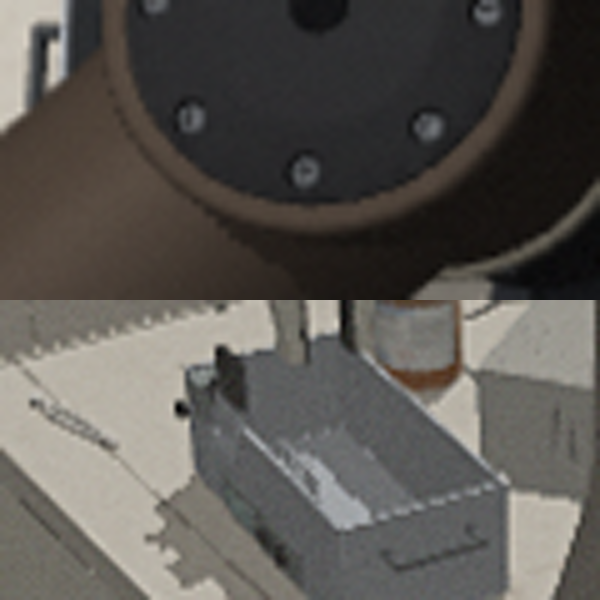

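The scene crop shows the black tab upright on the near rim at (230,378), tight against the switch at (200,378), with the gripper clear. Handing in.

```bash
python3 -c "
from plant import r
print(r.close_job())"
```

```text
the job is handed in; nothing more can be done
None
```

The basket is hung on the near rim, slid left until the plunger reached its stop (peak push reading about 6 N), and released; the job is handed in, no verdict came back, and I could not measure the final plunger depth after letting go.

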